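# Clear the spray can, draw the file from its sloping stand and hold it level

### The job

Get the file ready for work: first move the spray can that stands in front of the file's handle out of the way and stand it upright on the bench, at least 10 cm from where it was, and let go of it. Then draw the file (flat blade, not the round-shafted screwdriver in the other stand) out of its sloping stand, turn it until it lies level, and finish while still holding it level and still, with its handle at least 20 cm above the bench. Leave the screwdriver and the white jar where they are and do not tip the can over.

Things in the scene. Friction and masses are not known exactly. Their poses are not given: they have to be found in the camera images.
- can_center (a point): centre, on the axis 95 mm above the foot, of the loose spray can standing about 10 mm in front of the file's butt end: 190 mm tall, 54 mm in diameter up to 171 mm, then a 40 mm cap; 0.2 kg. z runs up its axis. The bench to the left of it, around x = 0.42, y = 0.06, is free to set it down.
- file_grip (a point): grip point of the half-round file (240 mm, 0.2 kg), on its long axis in the round wooden handle (25 mm thick, 86 mm long), 55 mm from the butt, 185 mm from the tip, 10 mm from the centre of mass. Blade 20 x 4 mm. y: along the file, tip to butt; x: across the blade; z: square to it. At first y slopes up to the left, 38 degrees above level; the point is 130 mm above the bench, free all round
- file_tip (a point): tip of the file's blade, on the long axis, 185 mm from file_grip; axes as there. At the start it sits at the bottom of the bore, about 20 mm above the bench.
- file_stand: fixed stand: wooden block 58 mm wide between steel cheeks on a plate 125 x 110 mm; under 85 mm high. Origin on the bench below the block's foot; -x points level under the handle, y across, z up. Its one bore, 26 x 8 mm, 81 mm deep, rises at 38 degrees towards -x in the plane y = 0, mouth near (-0.07, 0, 0.07). Drawn along the bore, the file is free after 85 mm
- driver_stand: second fixed stand of the same build and axes, with a small square bore that holds a screwdriver; it stands farther left. Leave alone.
- screwdriver_grip (a point): middle of the screwdriver's round wooden handle, 29 mm thick, on its long axis; loose in the second stand with a thin round shaft, 220 mm long, sloping up towards the robot at 38 degrees. Leave alone.
- jar_center (a point): centre of a loose white lidded jar, 48 mm in diameter, 85 mm tall, upright behind the green tin on the bench. Leave alone.

How it is judged:
On the way, in this order (a step that is already met when the one before it is completed fails the run):
1. the can stands upright and released on the bench, more than 95 mm from where it was, with the file still in its stand (distance of can_center from where it was at the start of the episode above 0.095 m and angle between can_center's own z axis and vertical below 0.15 rad and height (world z) of can_center below 0.11 m and contact force between the fingers and can below 0.2 N and linear speed of can below 0.03 m/s and height (world z) of file_tip below 0.05 m), for 0.2 s.
2. the file is drawn out: gripped, its tip above the stand (height (world z) of file_tip above 0.085 m and contact force between the fingers and file above 1 N), for 0.1 s.
At the end, for the whole second after the job is handed in: File gripped and still, grip point over 195 mm and tip over 150 mm above the bench, long axis within 12.5 degrees of level, touching neither its stand nor the can; can upright (8 degrees), released, on the bench over 95 mm from its start; screwdriver and jar within 30 mm of theirs (height (world z) of file_grip above 0.195 m and height (world z) of file_tip above 0.15 m and angle between file_grip's own y axis and vertical between 1.35 and 1.79 rad and contact force between the fingers and file above 1 N and contact force between file and file_stand below 0.1 N and contact force between file and can below 0.1 N and linear speed of file below 0.04 m/s and distance of each of screwdriver_grip, jar_center from where it was at the start of the episode below 0.03 m and distance of can_center from where it was at the start of the episode above 0.095 m and angle between can_center's own z axis and vertical below 0.15 rad and height (world z) of can_center below 0.11 m and contact force between the fingers and can below 0.2 N and linear speed of can below 0.03 m/s); the arm keeps its last pose, push and grip.
It fails at once if the can is tipped over (angle between can_center's own z axis and vertical above 0.6 rad).
It fails at once if the screwdriver is disturbed (moved more than 30 mm) (distance of screwdriver_grip from where it was at the start of the episode above 0.03 m).
It fails at once if the jar is disturbed (moved more than 30 mm) (distance of jar_center from where it was at the start of the episode above 0.03 m).
It also fails if it takes over 45 s, if anything falls off the work surface, if the arm or the gripper's body presses on something with over 40 N, if the wrist force passes 120 N, or if a joint passes its speed limit or range.

### The arm

A 6-joint arm with a two-finger parallel gripper is mounted at the origin on a cart in front of the work surface, level with it; the furniture and walls round the work are solid. World frame = base frame: x ahead of the robot, y to its left, z up, the work surface at z = 0. Lengths are in m, angles in rad, forces in N, time in s.
With the tool pointing down it reaches from about 0.3 to 0.85 m from the base axis. Payload 5.4 kg.
Tool frame: the origin (TCP) lies between the finger pads; the fingertips stand 8 mm ahead of it and the grasp point (between the pads) lies 11 mm behind it; z points along the fingers, y is the line along which they close (so a half turn about z gives the same grasp; the last joint's range is limited). The gripper opens to 85 mm and grips with 20 to 120 N. Pads are 22 mm wide; open, the fingers measure 114 mm over their backs; the gripper's body (76 mm by 85 mm) begins 54 mm behind the grasp point. The pads swing forward as they close: fully open they stand 13 mm farther back than shut.
Start: joints at [0.945, 0.158, 1.597, -0, 1.386, -0.21], TCP at [0.232, 0.526, 0.239] pointing down, gripper open.
Joint ranges: [-2.91, 2.91], [-0.94, 2.29], [0.18, 2.7], [-1.29, 4.43], [0.17, 2.64], [-3, 3]. Speed limits (rad/s): [2.57, 2.57, 3.14, 3.14, 3.14, 3.14].

### API

Orientations are given as a unit quaternion [w, x, y, z].
In Python, from bench import manip, eyes, finish_job gives the robot as it stands. The module is installed in compiled form; this text tells all that it offers.
- The arm moves only by the tool drive_tool, never from a script. Its argument "motion" is a list of rows, each a list of 6 numbers: the shift along the tool's x, y, z in mm, then the turn, a rotation vector about the tool's x, y, z in rad. In form: [[dx, dy, dz, wx, wy, wz], ...]. A call has 1 to 12 rows; each row shifts and turns the commanded pose from where the row before left it, along the tool's axes as they then stand; what a row does not reach is not made up. A row lasts 1/8 s, in which the tool goes at most 62.5 mm and 10.7 degrees, less where a joint would pass 70% of its speed; a pose out of reach is approached as far as the arm can. A call with a gripper value outside its range is refused whole. "gripper" is the opening, from -1 (shut) to 1 (fully open), set as the call begins (left out, the last holds). The fingers move at their own pace and stop on an object; "squeeze" is the grip in N (left out, the last holds). Time passes only in rows, so rows that do not move let the fingers close. It gives the time, the measured TCP pose, the force, the opening and the grip force at its end, in the units of the state.
- manip.get_obs(): the state, without advancing time (a new reading comes with each control period).
- eyes.grab_frame(name): name is "side" or "top"; returns a dict with "pixels" (384x512x3 uint8, red, green, blue), "range_z" (384x512 float32, m along the optical axis (not along the pixel's ray), 0 where there is no reading), "vertical_fov" (degrees; the focal length in pixels is half the picture's height over the tangent of half this angle, whatever the lens; pixels are square), "cx", "cy" (the principal point, pixels), "xyz" and "rotation" of the camera in the world. Camera axes: x right, y up, looking along -z (the intrinsics and any distortion apply to the point x, -y, -z); pixel columns grow to the right and rows downward; lengths in m; the calibration is good to about 2 mm. A picture is of the moment at which its call begins.
- finish_job(): hands the job in; it is judged then, once.
The state is a dict: "t": time; "joint_positions": joint angles; "dq": joint speeds; "joint_efforts": joint torques, N m; "position": TCP position; "eef_rot": TCP orientation; "ft_force": force on the tool from outside, world axes, zero at the start; "torque": the same for the moment, N m; "grip_width": finger opening in m; "grasp_force": force on a finger pad.
Only numpy, scipy, OpenCV 4.12 (cv2) and the standard library are available. Lean on these libraries where they do the work, as an engineer would, in place of code of your own. Each camera call takes 0.05 s, during which the arm holds its last target. There are 200 camera calls.

## Working session

There is one attempt and no reset: what is moved stays moved. The work goes in short steps, Python scripts to look and compute and a tool call to move; the robot and the scene stay as the last step left them, time stands still between calls to the robot, and variables do not carry over. Pictures are saved under pics/ and viewed, at most 10 in all, crops included, and the job is handed in when it is done.

Besides the shell and the picture viewer there is one more tool, called after "Request:" by a JSON object that holds its "api" and its "payload". drive_tool: Moves the arm, as the interface text tells. Its arguments: {"type":"object","properties":{"motion":{"type":"array"},"gripper":{"type":"number"},"squeeze":{"type":"number"}},"required":["motion"]}

```bash
mkdir -p pics; cat > h.py <<'E'
import numpy as np, cv2
from bench import manip, eyes, finish_job
def grab(n):
    f=eyes.grab_frame(n); f['f']=192/np.tan(np.radians(f['vertical_fov'])/2); return f
def cloud(f):
    v,u=np.mgrid[0:384,0:512]; z=f['range_z']
    p=np.stack([(u-f['cx'])/f['f']*z,-(v-f['cy'])/f['f']*z,-z],-1)
    R=np.array(f['rotation']); 
    if R.size==4:
        from scipy.spatial.transform import Rotation as Ro
        R=Ro.from_quat(np.roll(R,-1)).as_matrix()
    return p@R.reshape(3,3).T+np.array(f['xyz'])
E
python3 - <<'E'
from h import *
for n in ("side","top"):
    f=grab(n); print({k:v for k,v in f.items() if k not in("pixels","range_z")}, (f['range_z']>0).mean())
    cv2.imwrite(f"pics/{n}0.png",f['pixels'][...,::-1]); np.savez(f"{n}0.npz",rgb=f['pixels'],P=cloud(f),z=f['range_z'])
print(manip.get_obs())
E
```

```text
{'vertical_fov': 46.2352928271576, 'cx': 251.8923470155945, 'cy': 189.32292984060106, 'xyz': array([0.62898459, 0.75415573, 0.93927501]), 'rotation': array([0.01297978, 0.01181076, 0.39676846, 0.91775096]), 'f': np.float64(449.7538140322795)} 0.9696095784505209
{'vertical_fov': 47.70830385283176, 'cx': 261.50127655414656, 'cy': 182.853584710492, 'xyz': array([ 0.49601069, -0.14135429,  1.20034383]), 'rotation': array([-0.69726398, -0.03004718,  0.02596249,  0.71571367]), 'f': np.float64(434.21034193770095)} 0.9962615966796875
{'t': 0.1, 'joint_positions': array([ 9.44921097e-01,  1.58967891e-01,  1.59812003e+00, -1.31328050e-05,
        1.38618119e+00, -2.10115463e-01]), 'dq': array([-0.00288373,  0.00159294, -0.00367254, -0.00023537, -0.00221469,
        0.00011178]), 'joint_efforts': array([ 5.33345028e-04, -3.96987641e+01, -3.32339430e+01, -1.84234955e-04,
        4.04901846e-03, -1.86147963e-05]), 'position': array([0.23194956, 0.52556548, 0.23841865]), 'eef_rot': array([-3.34362997e-04,  2.06384636e-01,  9.78470582e-01, -7.68679996e-04]), 'ft_force': array([0.38580893, 0.30496435, 0.95668469]), 'torque': array([-0.01415589, -0.00298917,  0.00711334]), 'grasp_force': 0.0, 'grip_width': 0.08557226448246254}
```

View pics/side0.png

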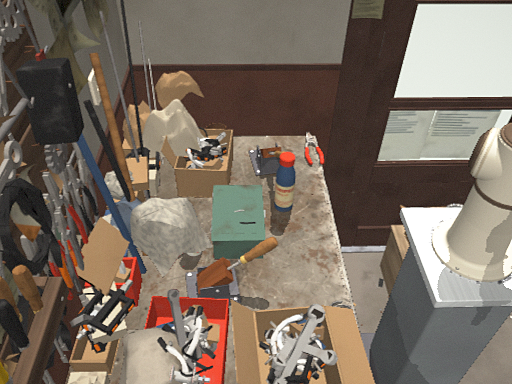

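View pics/top0.png

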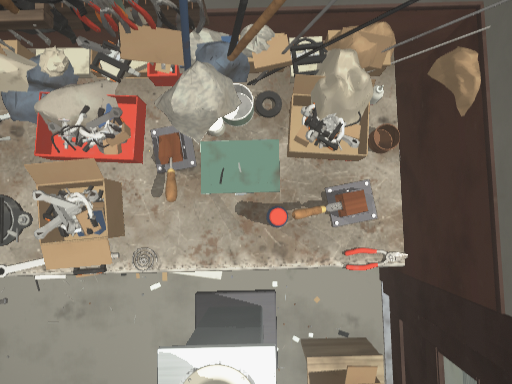

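Top view: can cap at (278,216), file handle running (297,213)–(327,209) into the stand at (350,203), screwdriver at (172,185), tin at (240,165). Side view: can at (285,180).

```bash
python3 - <<'E'
from h import *
d=np.load('top0.npz');P=d['P'];rgb=d['rgb'];hsv=cv2.cvtColor(rgb,cv2.COLOR_RGB2HSV)
v,u=np.mgrid[0:384,0:512]
bench=P[225:250,180:260].reshape(-1,3);print('bench',np.median(bench,0))
def box(u0,u1,v0,v1):return (u>=u0)&(u<=u1)&(v>=v0)&(v<=v1)
red=box(262,295,200,232)&(hsv[...,1]>150)&((hsv[...,0]<8)|(hsv[...,0]>172))&(P[...,2]>.16)
q=P[red];(c,r),rad=None or (lambda k:(k[0],k[1]))(cv2.minEnclosingCircle(q[q[:,2]>.182][:,:2].astype('f4'))),0
print('cap',len(q),c,r,np.median(q[:,2]))
h=box(288,335,195,225)&(P[...,2]>.075)&(P[...,2]<.2)&~red
q=P[h];print(len(q),q.min(0),q.max(0))
m=q[(q[:,2]>.115)&(q[:,2]<.18)];c=m.mean(0);_,s,V=np.linalg.svd(m-c);print('handle',len(m),c,V[0],s)
for y in np.arange(m[:,1].min(),m[:,1].max(),.008):
    k=m[(m[:,1]>=y)&(m[:,1]<y+.008)]
    print(y.round(4),k.min(0).round(4),k.max(0).round(4),np.median(k,0).round(4))
print('stand')
st=box(318,382,175,232)&(P[...,2]>.004)&(P[...,2]<.02);q=P[st][:,:2].astype('f4');print(cv2.minAreaRect(q))
w=box(205,262,75,140)&(hsv[...,1]<40)&(hsv[...,2]>170);print('jar',P[w][:, :].mean(0),w.sum())
d=np.load('side0.npz');P=d['P'];rgb=d['rgb'];hsv=cv2.cvtColor(rgb,cv2.COLOR_RGB2HSV)
red=box(270,300,148,172)&(hsv[...,1]>150)&((hsv[...,0]<8)|(hsv[...,0]>172))
q=P[red];q=q[q[:,2]>.182];print('side cap',cv2.minEnclosingCircle(q[:,:2].astype('f4')),np.median(q,0))
for n in('side','top'):
    d=np.load(n+'0.npz');im=d['rgb'][...,::-1]
    c=im[120:250,180:340] if n=='side' else im[110:250,200:400]
    cv2.imwrite(f'pics/{n}0c.png',cv2.resize(c,None,fx=3.5,fy=3.5,interpolation=cv2.INTER_CUBIC))
E
```

```text
bench [ 4.45462657e-01 -1.73583490e-02  2.39707178e-04]
cap 229 (0.4973810613155365, -0.166497141122818) 0.0252801775932312 0.18995043064594364
365 [ 0.49212677 -0.32436882  0.07775939] [ 0.53063905 -0.20740741  0.1668064 ]
handle 271 [ 0.50703945 -0.24420441  0.14484893] [-0.14164714  0.82674732  0.54444923] [0.45299054 0.10026525 0.0600076 ]
-0.2878 [ 0.5079 -0.2878  0.1154] [ 0.5204 -0.282   0.1214] [ 0.5129 -0.2848  0.1177]
-0.2798 [ 0.5032 -0.2797  0.1161] [ 0.5205 -0.2718  0.1319] [ 0.5117 -0.2764  0.1236]
-0.2718 [ 0.5009 -0.2716  0.1182] [ 0.5207 -0.2638  0.1335] [ 0.5107 -0.2686  0.1268]
-0.2638 [ 0.501  -0.2638  0.1261] [ 0.5183 -0.256   0.1399] [ 0.5107 -0.2605  0.1331]
-0.2558 [ 0.4987 -0.2556  0.1334] [ 0.5183 -0.2479  0.1472] [ 0.5084 -0.2523  0.1406]
-0.2478 [ 0.4965 -0.2476  0.1408] [ 0.516  -0.2405  0.1565] [ 0.5061 -0.2444  0.1475]
-0.2398 [ 0.4942 -0.2397  0.142 ] [ 0.5161 -0.2319  0.159 ] [ 0.5063 -0.2364  0.1528]
-0.2318 [ 0.4921 -0.2316  0.1489] [ 0.5161 -0.2238  0.164 ] [ 0.504  -0.2272  0.1587]
-0.2238 [ 0.4923 -0.2237  0.1565] [ 0.5139 -0.2162  0.1668] [ 0.5018 -0.2191  0.1631]
-0.2158 [ 0.4924 -0.2152  0.154 ] [ 0.514  -0.2096  0.166 ] [ 0.5021 -0.212   0.16  ]
-0.2078 [ 0.4974 -0.2076  0.1548] [ 0.5069 -0.2074  0.1573] [ 0.5022 -0.2076  0.1563]
stand
((0.5272294878959656, -0.37752658128738403), (0.17625601589679718, 0.15685062110424042), 87.75665283203125)
jar [ 0.78787631 -0.04109211  0.12019303] 849
side cap ((0.49787887930870056, -0.1699763983488083), 0.021187009289860725) [ 0.4974318  -0.16721142  0.18789143]
```

View pics/top0c.png

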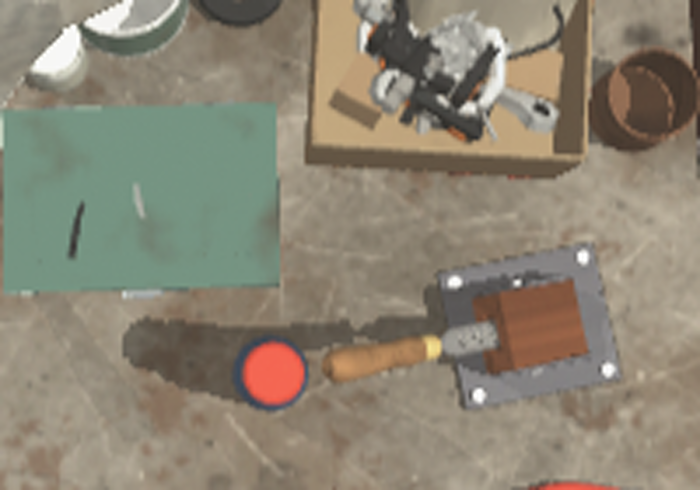

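Request:
{"api": "drive_tool", "payload": {"motion": [[0,0,0,0,0,0.165],[0,0,0,0,0,0.165],[0,0,0,0,0,0.165],[0,0,0,0,0,0.165],[0,0,0,0,0,0.165],[0,0,0,0,0,0.165],[-40,8,0,0,0,0],[-40,8,0,0,0,0],[-40,8,0,0,0,0],[-40,8,0,0,0,0],[-40,8,0,0,0,0],[-40,8,0,0,0,0]], "gripper": 1, "squeeze": 40}}

```text
t: 1.6
position: [0.3191, 0.2958, 0.2389]
eef_rot: [-0.0, 0.646, 0.763, -0.0]
ft_force: [0.6, -0.7, -0.2]
grip_width: 0.0858
grasp_force: 0.0
```

Request:
{"api": "drive_tool", "payload": {"motion": [[-40,8,0,0,0,0],[-40,8,0,0,0,0],[-40,8,0,0,0,0],[-40,8,0,0,0,0],[-40,8,0,0,0,0],[-40,8,0,0,0,0],[-40,8,0,0,0,0],[-40,8,0,0,0,0],[0,0,0,0,0,0]]}}

```text
t: 2.72
position: [0.435, -0.0099, 0.2389]
eef_rot: [-0.0, 0.648, 0.762, -0.0]
ft_force: [-1.2, -0.1, -0.3]
grip_width: 0.0854
grasp_force: 0.0
```

```bash
cat >> h.py <<'E'
from scipy.spatial.transform import Rotation as Ro
def rot(yaw,tilt=0):
    "tool y level at yaw (deg); tool z down, leaning by tilt (deg) towards the file butt side"
    y=np.array([np.cos(np.radians(yaw)),np.sin(np.radians(yaw)),0]);b=np.array([-y[1],y[0],0])
    t=np.radians(tilt);z=-np.cos(t)*np.array([0,0,1])+np.sin(t)*b
    return Ro.from_matrix(np.stack([np.cross(y,z),y,z],1))
def to(p,R):
    o=manip.get_obs();C=Ro.from_quat(np.roll(o['eef_rot'],-1))
    print('t',o['t'],'at',o['position'].round(4),'shift mm',(C.inv().apply(np.array(p)-o['position'])*1e3).round(1),'turn',(C.inv()*R).as_rotvec().round(3),'w',o['grip_width'],o['grasp_force'],o['ft_force'].round(1))
E
python3 - <<'E'
from h import *
# plate screws -> yaw
import scipy
pts=np.array([(455,282),(583,257),(609,370),(479,396)])/3.5+[200,110]
P=np.load('top0.npz')['P'];q=np.array([np.median(P[int(v)-1:int(v)+2,int(u)-1:int(u)+2].reshape(-1,3),0) for u,v in pts]);print(q)
for a,b in((1,0),(2,3)):
    e=q[a]-q[b];print('dx/dy deg',np.degrees(np.arctan2(e[0],-e[1])))
e=q[1]-q[2];print(np.degrees(np.arctan2(e[1],e[0])))
to([.4975,-.167,.14],rot(9.5)); print(manip.get_obs()['joint_positions'])
E
```

```text
[[ 0.56589546 -0.32282078  0.00820272]
 [ 0.58277619 -0.42300352  0.00783745]
 [ 0.49451915 -0.44101158  0.00687912]
 [ 0.47551645 -0.33609679  0.00970604]]
dx/dy deg 9.564458679977088
dx/dy deg 10.266401763905428
11.532390357488453
t 2.725 at [ 0.435  -0.0099  0.2389] shift mm [-165.1   36.6   98.9] turn [-0.001 -0.    -0.005] w 0.08543991372957702 0.0 [-1.2 -0.1 -0.3]
[-3.01660814e-01 -2.19972817e-01  1.96723933e+00 -3.25695211e-04
  1.39514282e+00 -4.62880996e-01]
```

Request:
{"api": "drive_tool", "payload": {"motion": [[-40,9,0,0,0,0],[-40,9,0,0,0,0],[-40,9,0,0,0,0],[-45,10,0,0,0,0],[0,0,0,0,0,0],[0,0,0,0,0,0]]}}

```text
t: 3.48
position: [0.4979, -0.1633, 0.2389]
eef_rot: [-0.001, 0.646, 0.763, 0.0]
ft_force: [-0.5, 0.3, -0.6]
grip_width: 0.0856
grasp_force: 0.0
```

```bash
python3 - <<'E'
from h import *
to([.4975,-.167,.14],rot(10)); print(manip.get_obs()['joint_positions'])
E
```

```text
t 3.475 at [ 0.4979 -0.1633  0.2389] shift mm [-3.7 -1.  98.9] turn [-0.001 -0.001 -0.009] w 0.08561727083508511 0.0 [-0.5  0.3 -0.6]
[-5.48107512e-01  2.73588563e-02  1.73826461e+00  5.64536411e-04
  1.37755389e+00 -7.13865083e-01]
```

Request:
{"api": "drive_tool", "payload": {"motion": [[-4,-1,20,0,0,-0.009],[0,0,20,0,0,0],[0,0,20,0,0,0],[0,0,20,0,0,0],[0,0,19,0,0,0],[0,0,0,0,0,0]]}}

```text
t: 4.22
position: [0.4966, -0.1665, 0.1389]
eef_rot: [-0.002, 0.642, 0.766, -0.0]
ft_force: [0.5, 0.2, 0.3]
grip_width: 0.0853
grasp_force: 0.0
```

Request:
{"api": "drive_tool", "payload": {"motion": [[0,0,0,0,0,0],[0,0,0,0,0,0],[0,0,0,0,0,0],[0,0,0,0,0,0],[0,0,0,0,0,0],[0,0,0,0,0,0]], "gripper": -1, "squeeze": 30}}

```text
t: 4.97
position: [0.4985, -0.1693, 0.1417]
eef_rot: [0.001, 0.643, 0.766, 0.0]
ft_force: [-1.8, -0.7, 6.8]
grip_width: 0.0536
grasp_force: 31.5
```

Request:
{"api": "drive_tool", "payload": {"motion": [[0,0,-15,0,0,0],[0,0,-15,0,0,0],[30,-8,0,0,0,0],[30,-8,0,0,0,0],[30,-8,0,0,0,0],[30,-8,0,0,0,0],[30,-8,0,0,0,0],[30,-8,0,0,0,0],[0,0,0,0,0,0],[0,0,0,0,0,0]]}}

```text
t: 6.22
position: [0.4201, -0.0002, 0.171]
eef_rot: [0.001, 0.643, 0.766, 0.0]
ft_force: [0.4, 0.1, -2.2]
grip_width: 0.0536
grasp_force: 32.4
```

```bash
python3 - <<'E'
from h import *
to([.42,0,.142],rot(10)); f=grab('side');cv2.imwrite('pics/s1.png',f['pixels'][...,::-1])
P=np.load('top0.npz')['P'][180:204,160:185].reshape(-1,3);P=P[P[:,2]>.1];print('driver',P.min(0),P.max(0))
E
```

```text
t 6.225 at [ 4.201e-01 -2.000e-04  1.710e-01] shift mm [ 0.3 -0.1 29. ] turn [ 0.001  0.001 -0.   ] w 0.05364841136042226 32.43485748767853 [ 0.4  0.1 -2.2]
driver [ 0.49601069 -0.14135429  0.11718815] [0.59539303 0.10254679 1.20034383]
```

View pics/s1.png

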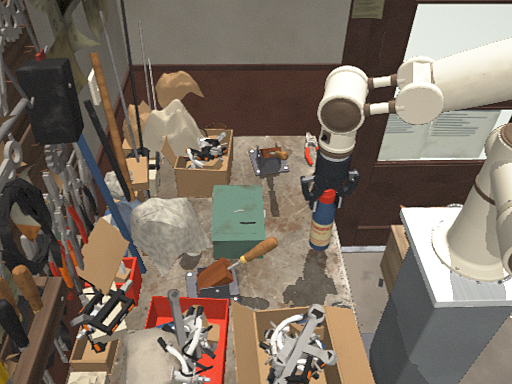

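Can held upright near (321,220) at the free spot, file still in its stand at (285,152). Lower, release, retreat.

Request:
{"api": "drive_tool", "payload": {"motion": [[0,0,15,0,0,0],[0,0,10,0,0,0],[0,0,4,0,0,0],[0,0,0,0,0,0],[0,0,0,0,0,0]]}}

```text
t: 6.9
position: [0.4191, -0.0002, 0.1419]
eef_rot: [-0.001, 0.643, 0.766, -0.001]
ft_force: [-5.3, 0.6, 8.6]
grip_width: 0.0534
grasp_force: 34.3
```

Request:
{"api": "drive_tool", "payload": {"motion": [[0,0,0,0,0,0],[0,0,0,0,0,0],[0,0,0,0,0,0],[0,0,0,0,0,0],[0,0,0,0,0,0],[0,0,0,0,0,0]], "gripper": 1}}

```text
t: 7.65
position: [0.4196, 0.0002, 0.1413]
eef_rot: [0.0, 0.643, 0.766, 0.0]
ft_force: [-0.1, 0.4, -0.6]
grip_width: 0.0858
grasp_force: 0.0
```

Request:
{"api": "drive_tool", "payload": {"motion": [[0,0,-20,0,0,0],[0,0,-30,0,0,0],[0,0,-35,0,0,0],[0,0,-35,0,0,0],[0,0,0,0,0,0]]}}

```text
t: 8.28
position: [0.4213, -0.0003, 0.2644]
eef_rot: [0.003, 0.643, 0.766, 0.001]
ft_force: [-0.7, 0.3, -0.5]
grip_width: 0.0855
grasp_force: 0.0
```

```bash
python3 - <<'E'
from h import *
f=grab('side');P=cloud(f);hsv=cv2.cvtColor(f['pixels'],cv2.COLOR_RGB2HSV)
m=(hsv[...,1]>150)&((hsv[...,0]<8)|(hsv[...,0]>172))&(P[...,2]>.16)&(P[...,2]<.21)&(P[...,0]<.6)&(P[...,0]>.3)&(abs(P[...,1])<.3)
print('cap',m.sum(),np.median(P[m],0),P[m][:,2].max())
# tcp for grasp: grip point, TCP 11 mm ahead along tool z
g=np.array([.506,-.246,.130])
for tilt in(38,20):
  R=rot(10,tilt);z=R.as_matrix()[:,2]
  print(tilt,'z',z); to(g+.011*z-.09*z,R); to(g+.011*z,R)
print(manip.get_obs()['joint_positions'])
E
```

```text
cap 243 [0.41941575 0.00830113 0.1869431 ] 0.19223413816453605
38 z [-0.10690849  0.60630819 -0.78801075]
t 8.325 at [ 0.4202 -0.      0.2624] shift mm [-305.7   41.7   70.6] turn [0.003 0.664 0.   ] w 0.08558468775874209 0.0 [ 0.9 -0.1  0.2]
t 8.325 at [ 0.4202 -0.      0.2624] shift mm [-250.2   41.5  141.5] turn [0.003 0.664 0.   ] w 0.08558468775874209 0.0 [ 0.9 -0.1  0.2]
20 z [-0.05939117  0.33682409 -0.93969262]
t 8.325 at [ 0.4202 -0.      0.2624] shift mm [-284.1   41.7   58.6] turn [ 0.003  0.35  -0.   ] w 0.08558468775874209 0.0 [ 0.9 -0.1  0.2]
t 8.325 at [ 0.4202 -0.      0.2624] shift mm [-253.2   41.5  143.1] turn [ 0.003  0.35  -0.   ] w 0.08558468775874209 0.0 [ 0.9 -0.1  0.2]
[-2.89379909e-01 -2.83527051e-01  1.97239539e+00 -1.33468480e-05
  1.44996234e+00 -4.63381105e-01]
```

Request:
{"api": "drive_tool", "payload": {"motion": [[-38,5,0,0,0,0],[-38,5,0,0,0,0],[-38,5,0,0,0,0],[-38,5,0,0,0,0],[-38,5,0,0,0,0],[-38,5,0,0,0,0],[-38,6,0,0,0,0],[-40,6,0,0,0,0],[0,0,0,0,0.16,0],[0,0,0,0,0.16,0],[0,0,0,0,0.16,0],[0,0,0,0,0.16,0]]}}

```text
t: 9.82
position: [0.5136, -0.2939, 0.2601]
eef_rot: [-0.243, 0.61, 0.726, 0.204]
ft_force: [0.2, -0.1, -0.5]
grip_width: 0.0855
grasp_force: 0.0
```

```bash
python3 - <<'E'
from h import *
g=np.array([.506,-.246,.130]);R=rot(10,38);z=R.as_matrix()[:,2]
to(g+.011*z-.09*z,R)
print(manip.get_obs()['joint_positions'])
E
```

```text
t 9.825 at [ 0.5136 -0.2939  0.2601] shift mm [-41.    0.9  54.1] turn [ 0.     0.017 -0.001] w 0.0855004733742484 0.0 [ 0.2 -0.1 -0.5]
[-0.87973284  0.55804711  1.16862032  0.32963499  1.97538555 -1.01015548]
```

Request:
{"api": "drive_tool", "payload": {"motion": [[-20,1,27,0,0.01,0],[-21,0,27,0,0.01,0],[0,0,0,0,0,0],[0,0,0,0,0,0]]}}

```text
t: 10.32
position: [0.5151, -0.294, 0.1942]
eef_rot: [-0.248, 0.608, 0.725, 0.208]
ft_force: [0.2, 0.1, 0.2]
grip_width: 0.0852
grasp_force: 0.0
```

```bash
python3 - <<'E'
from h import *
g=np.array([.506,-.246,.130]);R=rot(10,38);z=R.as_matrix()[:,2]
to(g+.011*z,R)
f=grab('top');cv2.imwrite('pics/t2.png',f['pixels'][...,::-1]);f=grab('side')
cv2.imwrite('pics/s2.png',cv2.resize(f['pixels'][80:260,220:400,::-1],None,fx=3,fy=3))
E
```

```text
t 10.325 at [ 0.5151 -0.294   0.1942] shift mm [-0.7 -0.6 91.7] turn [ 0.     0.003 -0.   ] w 0.08518856674302229 0.0 [0.2 0.1 0.2]
```

View pics/s2.png

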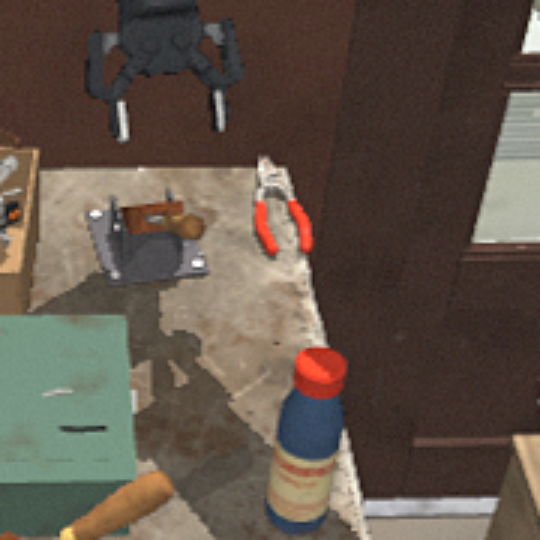

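Side view: gripper (centre ~ (170,110) in the crop) above and behind the handle (190,225), the can upright at (310,440). Approach along the tool axis.

Request:
{"api": "drive_tool", "payload": {"motion": [[0,0,20,0,0,0],[0,0,20,0,0,0],[0,0,20,0,0,0],[0,0,17,0,0,0],[0,0,15,0,0,0],[0,0,0,0,0,0],[0,0,0,0,0,0]]}}

```text
t: 11.3
position: [0.5055, -0.239, 0.1214]
eef_rot: [-0.248, 0.608, 0.725, 0.208]
ft_force: [0.4, -0.0, 0.3]
grip_width: 0.0854
grasp_force: 0.0
```

```bash
python3 - <<'E'
from h import *
g=np.array([.506,-.246,.130]);R=rot(10,38);z=R.as_matrix()[:,2]
to(g+.011*z,R)
f=grab('top');cv2.imwrite('pics/t3.png',cv2.resize(f['pixels'][130:280,240:400,::-1],None,fx=3.5,fy=3.5));f=grab('side')
cv2.imwrite('pics/s3.png',cv2.resize(f['pixels'][100:220,220:360,::-1],None,fx=4,fy=4))
E
```

```text
t 11.3 at [ 0.5055 -0.239   0.1214] shift mm [-0.2 -0.7 -0.1] turn [ 0.001  0.004 -0.   ] w 0.08538978403690745 0.0 [ 0.4 -0.   0.3]
```

View pics/s3.png

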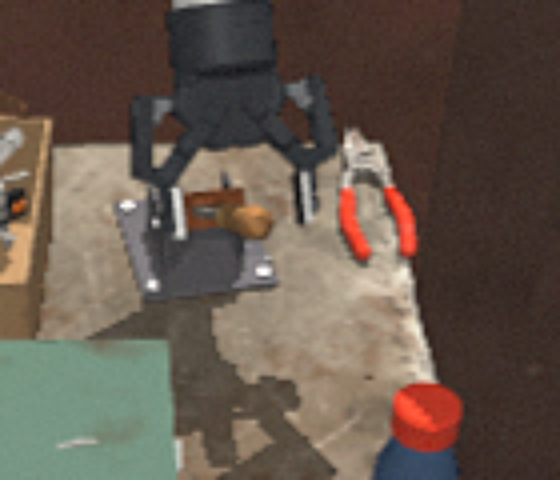

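Handle (245,218) lies centrally between the pads (180 and 305). Close.

Request:
{"api": "drive_tool", "payload": {"motion": [[0,0,0,0,0,0],[0,0,0,0,0,0],[0,0,0,0,0,0],[0,0,0,0,0,0],[0,0,0,0,0,0],[0,0,0,0,0,0],[0,0,0,0,0,0],[0,0,0,0,0,0]], "gripper": -1, "squeeze": 60}}

```text
t: 12.4
position: [0.5052, -0.2386, 0.1209]
eef_rot: [-0.248, 0.608, 0.725, 0.208]
ft_force: [1.0, -0.6, 0.6]
grip_width: 0.0234
grasp_force: 58.6
```

Request:
{"api": "drive_tool", "payload": {"motion": [[8,0,0,0,0,0],[10,0,0,0,0,0],[12,0,0,0,0,0],[0,0,0,0,0,0]]}}

```text
t: 12.9
position: [0.5012, -0.2143, 0.1399]
eef_rot: [-0.248, 0.608, 0.725, 0.208]
ft_force: [1.0, -0.8, -1.7]
grip_width: 0.0232
grasp_force: 58.8
```

Request:
{"api": "drive_tool", "payload": {"motion": [[15,0,0,0,0,0],[15,0,0,0,0,0],[15,0,0,0,0,0],[15,0,0,0,0,0],[15,0,0,0,0,0],[15,0,0,0,0,0],[10,0,0,0,0,0],[0,0,0,0,0,0]]}}

```text
t: 13.9
position: [0.4875, -0.137, 0.201]
eef_rot: [-0.248, 0.608, 0.725, 0.208]
ft_force: [0.3, -0.6, -2.0]
grip_width: 0.0236
grasp_force: 58.8
```

```bash
python3 - <<'E'
from h import *
to([.49,-.2,.3],rot(10,0)); f=grab('side');cv2.imwrite('pics/s4.png',cv2.resize(f['pixels'][60:260,180:380,::-1],None,fx=3,fy=3))
E
```

```text
t 13.9 at [ 0.4875 -0.137   0.201 ] shift mm [  11.2   -8.4 -116.5] turn [ 0.001 -0.659  0.   ] w 0.023615998137991694 58.84675920009613 [ 0.3 -0.6 -2. ]
```

View pics/s4.png

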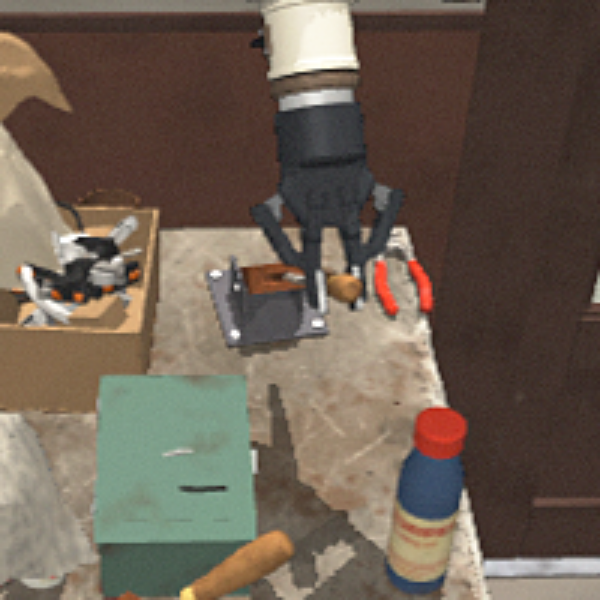

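The file is gripped at (345,287), just drawn clear. Raise, then level it.

Request:
{"api": "drive_tool", "payload": {"motion": [[4,-2,-25,0,0,0],[4,-2,-30,0,0,0],[3,-2,-30,0,0,0],[0,-2,-30,0,0,0],[0,0,0,0,-0.11,0],[0,0,0,0,-0.11,0],[0,0,0,0,-0.11,0],[0,0,0,0,-0.11,0],[0,0,0,0,-0.11,0],[0,0,0,0,-0.11,0],[0,0,0,0,0,0],[0,0,0,0,0,0]]}}

```text
t: 15.45
position: [0.49, -0.1999, 0.2977]
eef_rot: [-0.001, 0.643, 0.766, 0.0]
ft_force: [-0.7, 0.8, -2.0]
grip_width: 0.0237
grasp_force: 58.9
```

```bash
python3 - <<'E'
from h import *
to([.49,-.2,.3],rot(10,0)); f=grab('side');P=cloud(f);cv2.imwrite('pics/s5.png',cv2.resize(f['pixels'][60:260,180:380,::-1],None,fx=3,fy=3))
m=(P[...,2]>.27)&(P[...,2]<.345)&(P[...,0]>.42)&(P[...,0]<.58)&(P[...,1]>-.45)&(P[...,1]<-.05)
for n in('side','top'):
    if n=='top':
        f=grab(n);P=cloud(f)
    m=(P[...,2]>.24)&(P[...,2]<.36)&(P[...,0]>.42)&(P[...,0]<.6)&(P[...,1]>-.45)&(P[...,1]<-.05)
    q=P[m]
    for y in np.arange(-.43,-.05,.02):
        k=q[(q[:,1]>=y)&(q[:,1]<y+.02)]
        if len(k):print(n,y.round(3),len(k),k.min(0).round(3),k.max(0).round(3))
E
```

```text
t 15.45 at [ 0.49   -0.1999  0.2977] shift mm [-0.1 -0.1 -2.3] turn [-0.001 -0.002 -0.001] w 0.023699623686960963 58.91655206680298 [-0.7  0.8 -2. ]
side -0.39 14 [ 0.515 -0.389  0.318] [ 0.526 -0.372  0.321]
side -0.37 21 [ 0.512 -0.369  0.314] [ 0.526 -0.352  0.322]
side -0.35 11 [ 0.517 -0.35   0.312] [ 0.525 -0.335  0.32 ]
side -0.31 10 [ 0.51  -0.307  0.311] [ 0.517 -0.291  0.32 ]
side -0.29 13 [ 0.508 -0.29   0.311] [ 0.515 -0.277  0.32 ]
side -0.27 4 [ 0.509 -0.269  0.312] [ 0.512 -0.263  0.315]
side -0.25 1 [ 0.489 -0.238  0.318] [ 0.489 -0.238  0.318]
side -0.23 48 [ 0.448 -0.228  0.309] [ 0.516 -0.21   0.359]
side -0.21 271 [ 0.436 -0.21   0.293] [ 0.524 -0.19   0.36 ]
side -0.19 232 [ 0.467 -0.19   0.29 ] [ 0.541 -0.17   0.36 ]
side -0.17 89 [ 0.474 -0.17   0.302] [ 0.497 -0.15   0.323]
top -0.41 2 [ 0.522 -0.39   0.32 ] [ 0.526 -0.39   0.321]
top -0.39 60 [ 0.513 -0.39   0.316] [ 0.529 -0.37   0.325]
top -0.37 83 [ 0.509 -0.37   0.316] [ 0.527 -0.351  0.326]
top -0.35 93 [ 0.506 -0.35   0.315] [ 0.526 -0.33   0.324]
top -0.33 91 [ 0.504 -0.33   0.314] [ 0.522 -0.31   0.325]
top -0.31 36 [ 0.506 -0.309  0.315] [ 0.519 -0.294  0.322]
top -0.19 1 [ 0.527 -0.182  0.347] [ 0.527 -0.182  0.347]
top -0.17 1 [ 0.494 -0.161  0.319] [ 0.494 -0.161  0.319]
```

View pics/s5.png

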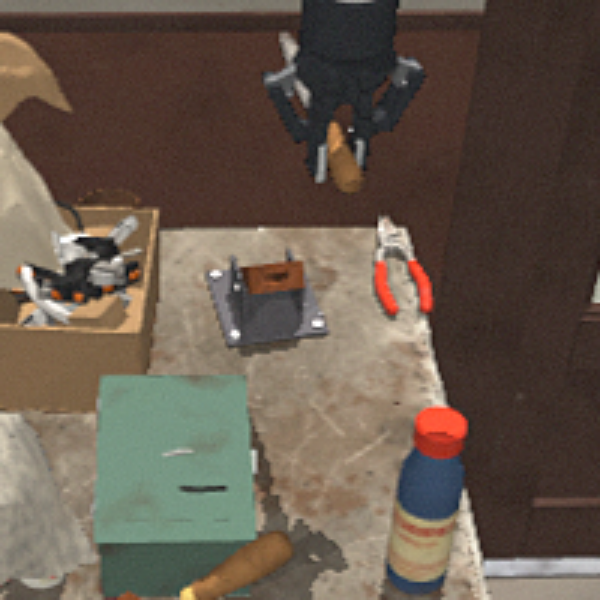

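The file hangs level (tip z ≈ 0.32, blade z constant), the stand is empty, and the can at (430,500) is upright. Hand in.

```bash
python3 -c "
from h import *
print(np.abs(manip.get_obs()['dq']).max()); print(finish_job())"
```

```text
0.004502347767094862
the job is handed in; nothing more can be done
None
```

The job is handed in: the spray can stands upright and released about 18 cm from where it was, and the file is held level and still about 0.31 m above the bench; the screwdriver and jar weren't touched, and no verdict came back.

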